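# Set the drag on a tape stand

## Robot

A 7-joint arm with a two-finger parallel gripper is mounted at the origin on the work surface. World frame = base frame: x ahead of the robot, y to its left, z up, the work surface at z = 0. Lengths are in m, angles in rad, forces in N, time in s.
With the tool pointing down it reaches from about 0.425 to 0.875 m from the base axis. Payload 8.4 kg.
Tool frame: the origin (TCP) lies midway between the tips of the shut fingers; the grasp point (between the pads) lies 19 mm behind it (grasp_offset is the distance from the TCP to the grasp point, in m); z points along the fingers, y is the line along which they close (so a half turn about z gives the same grasp; the last joint's range is limited). The gripper opens to 85 mm and grips with 20 to 120 N. Pads are 22 mm wide; open, the fingers measure 114 mm over their backs; the gripper's body (76 mm by 85 mm) begins 54 mm behind the grasp point. The pads swing forward as they close: fully open they stand 13 mm farther back than shut.
Start: joints at [1.2, 0.333, 0.04, 1.465, -0.013, 1.343, -0.059], TCP at [0.174, -0.626, 0.231] pointing down, gripper open.
Joint ranges: [-2.58, 2.58], [-0.38, 2.09], [-1.3, 1.39], [0.25, 2.4], [-1.5, 4.64], [0.08, 2.09], [-2.65, 2.65]. Speed limits (rad/s): [2.22, 2.22, 2.79, 2.79, 3.14, 3.14, 3.14].

## Interface

Orientations are given as a rotation vector (axis times angle).
In Python, from rig import read_state, snapshot, camera_model, sign_off, grasp_offset gives the robot as it stands.
- The arm moves only by the tool send_rows, never from a script. Its argument "targets" is a list that holds one entry, the list of rows, each a list of 7 numbers: the closure, from -1 (fully open) to 1 (shut), then the shift along the tool's x, y, z in mm, then the turn, a rotation vector about the tool's x, y, z in degrees. In form: [[[hand, dx, dy, dz, rx, ry, rz], ...]]. A call has 1 to 20 rows; each row shifts and turns the commanded pose from where the row before left it, along the tool's axes as they then stand; what a row does not reach is not made up. A row lasts 1/12 s, in which the tool goes at most 41.7 mm and 7.16 degrees, less where a joint would pass 70% of its speed; a pose out of reach is approached as far as the arm can. A call is refused whole if a number of a shift passes 41.7 or a number of a turn 7.16, either way. A call with a gripper value outside its range is refused whole. The fingers move at their own pace and stop on an object; the grip force is fixed at half the most. Time passes only in rows, so rows that do not move let the fingers close. It gives the time, the measured TCP pose, the force, the opening and the grip force at its end, in the units of the state.
- read_state(): the state, without advancing time (a new reading comes with each control period).
- snapshot(name): name is "scene" or "top" or "wrist"; returns the picture (480x640x3 uint8, blue, green, red); there is no depth.
- camera_model(name): a dict with "fovy" (degrees; the focal length in pixels is half the picture's height over the tangent of half this angle, whatever the lens; pixels are square), "cx", "cy" (the principal point, pixels), "R" (3x3) and "t" (3): a world point X has camera coordinates R X + t; the wrist camera has in their place "hand_eye" (4x4, takes a point from camera to tool coordinates, whose origin is the TCP and whose axes are the flange's). Camera axes: x right, y down, z forward; pixel columns grow to the right and rows downward; lengths in m; the calibration is good to about 2 mm. A picture is of the moment at which its call begins: read the wrist's pose just before it. camera_model takes no time and is no camera call.
- sign_off(): hands the job in; it is judged then, once.
The state is a dict: "time": time; "joint_positions": joint angles; "dq": joint speeds; "joint_torque": joint torques, N m; "eef_pos": TCP position; "tool_rot": TCP orientation; "contact_force": force on the tool from outside, world axes, zero at the start; "wrist_torque": the same for the moment, N m; "opening": opening from 0.0 (shut) to 1.0 (fully open); "grasp_force": force on a finger pad.
Only numpy, scipy, OpenCV 4.12 (cv2) and the standard library are available. Lean on these libraries where they do the work, as an engineer would, in place of code of your own. Each camera call takes 0.05 s, during which the arm holds its last target. There are 200 camera calls.

## Task

Slide the roll of tape straight up off the tape stand and set it down flat on the round wooden board, the whole roll on the board. Then screw the stand's knurled drag cap clockwise all the way down until it stops, back it off a quarter turn, and finish still gripping the cap there, not letting go, so that the setting cannot slip while a workmate locks it from below. Leave everything else on the table where it is.

Things in the scene. Friction and masses are not known exactly. Their poses are not given: they have to be found in the camera images.
- tape: The roll of tape to be taken off the stand: plain paper-coloured ring, 62 mm outside diameter, 38 mm core diameter, 48 mm tall, 0.07 to 0.14 kg. Origin: on its axis at its underside; z up along the axis. It starts upright on the stand's foot, round the boss and the drag cap. It can be gripped across its outside.
- stand: Tape stand, fixed to the table (does not move). Origin: centre of its underside, on the vertical axis; z up. Round dark steel foot 90 mm diameter, 14 mm high (the roll rests on it); on it a boss 34 mm diameter up to 26 mm, then a neck 18 mm diameter up to 40 mm, then the drag cap.
- drag_cap: Round knurled aluminium cap on top of the stand's neck, on its axis, 30 mm diameter, 22 mm tall, a small raised rib on top from centre to rim. Already started on its thread. Origin: centre of its underside, 40 mm above the table when fully down; x points along the rib. The roll hides its sides (4 mm gap); once that is off, grip it by the sides, keeping fingertips above the boss.
- cap_top (a point): Centre of the drag cap's top face, 62 mm above the table when fully screwed down, up to 3.2 mm higher as it starts.
- cap_turn (a joint): How far the drag cap is unscrewed, rad: 0 is screwed fully down against its hard stop, larger is further unscrewed (anticlockwise seen from above). Clockwise seen from above tightens. It starts between 2.3 and 3.9 rad. Right-hand thread, 5 mm rise per full turn; it turns with a steady drag of about 0.08 N m and stays where it is left.
- mat: Round dark wooden board, 140 mm diameter, 4 mm thick, fixed flat on the table. Origin: centre of its underside.
- bottle_a: Bystander: paint bottle, grey, round, 38 mm diameter, 115 mm tall, black cap. Origin: centre of its underside.
- bottle_b: Bystander: paint bottle, brown, round, 38 mm diameter, 115 mm tall, black cap. Origin: centre of its underside.
- bottle_c: Bystander: paint bottle, blue, round, 38 mm diameter, 115 mm tall, black cap. Origin: centre of its underside.
- stone: Bystander: black domed painting stone with brass dots, 72 mm diameter, 22 mm tall. Origin: centre of its underside.
- palette: Bystander: white flower-shaped paint palette, 158 mm across, 11 mm tall. Origin: centre of its underside.
- pick_jar: Bystander: clear jar of toothpicks, 56 mm diameter, 79 mm tall. Origin: centre of its underside.
- big_roll: Bystander: a wide-cored spare roll of tape lying flat on the table, 100 mm outside, 76 mm core, 24 mm tall. Origin: centre of its underside.
Not all that is in view belongs to the job. Of the things that look like the mat, take the one that is farthest from the robot's base at the start. Leave any red look-alike of the stand alone.

How it is judged:
On the way, in this order (a step that is already met when the one before it is completed fails the run):
1. the roll is lifted clear above the drag cap, upright in the fingers (z of tape in the frame of drag_cap above 0.022 m and contact force between the fingers and tape above 0.5 N and angle between tape's own z axis and vertical below 0.35 rad).
2. the roll is brought down onto the wooden board in the fingers, not dropped (horizontal distance between tape and mat below 0.045 m and z of tape in the frame of mat below 0.008 m and angle between tape's own z axis and vertical below 0.1 rad and contact force between the fingers and tape above 0.5 N).
3. the roll is let go and lies still on the wooden board (horizontal distance between tape and mat below 0.045 m and z of tape in the frame of mat below 0.008 m and angle between tape's own z axis and vertical below 0.1 rad and contact force between the fingers and tape below 0.1 N and linear speed of tape below 0.03 m/s), for 0.2 s.
4. the drag cap is screwed down to its stop (within 0.1 rad) (value of joint cap_turn below 0.1 rad), for 0.05 s.
At the end, for the whole second after the job is handed in: The roll lies flat, released and at rest on the wooden board (its axis within 45 mm of the board's centre); the drag cap, after having been run down to its stop, stands a quarter turn back from it (1.57 rad, within 0.26 rad), is not turning, and the fingers still grip it with more than 4 N (all of step 3 and value of joint cap_turn between 1.3108 and 1.8308 rad and velocity of joint cap_turn between -0.1 and 0.1 rad/s and contact force between the fingers and drag_cap above 4 N); the arm keeps its last pose, push and grip.
It fails at once if a bystander is pushed more than 25 mm or tipped over (distance of any of bottle_a, bottle_b, bottle_c, stone, palette, pick_jar, big_roll from where it was at the start of the episode above 0.025 m or angle between any of bottle_a, bottle_b, bottle_c, stone, palette, pick_jar, big_roll's own z axis and vertical above 0.5 rad).
It fails at once if the roll is tipped over (angle between tape's own z axis and vertical above 0.8 rad).
It also fails if it takes over 72 s, if anything falls off the work surface, if the arm or the gripper's body presses on something with over 40 N, if the wrist force passes 120 N, or if a joint passes its speed limit or range.

## Working session

There is one attempt and no reset: what is moved stays moved. The work goes in short steps, Python scripts to look and compute and a tool call to move; the robot and the scene stay as the last step left them, time stands still between calls to the robot, and variables do not carry over. Pictures are saved under pics/ and viewed, at most 10 in all, crops included, and the job is handed in when it is done.

Besides the shell and the picture viewer there is one more tool, called after "Request:" in YAML: its name, and indented under it one key for each argument. send_rows: Moves the arm, as the interface text tells. Its arguments: {"type":"object","properties":{"targets":{"type":"array","items":{"type":"array","items":{"type":"array","items":{"type":"number"}}}}},"required":["targets"]}

```bash
ls; mkdir -p pics
cat > h.py <<'E'
import numpy as np, cv2
from rig import *
from scipy.spatial.transform import Rotation as Ro
def cam(n,st=None):
    m=camera_model(n); f=240/np.tan(np.radians(m['fovy'])/2)
    if 'R' in m: R=np.array(m['R']);t=np.array(m['t'])
    else:
        H=np.array(m['hand_eye']); Rt=Ro.from_rotvec(st['tool_rot']).as_matrix()
        Rc=Rt@H[:3,:3]; c=Rt@H[:3,3]+st['eef_pos']; R=Rc.T; t=-R@c
    return f,m['cx'],m['cy'],R,t
def ray(c,u,v):
    f,cx,cy,R,t=c; return -R.T@t, R.T@np.array([(u-cx)/f,(v-cy)/f,1])
def onz(c,u,v,z):
    o,d=ray(c,u,v); return o+d*(z-o[2])/d[2]
def proj(c,X):
    f,cx,cy,R,t=c; p=R@np.array(X)+t; return p[0]/p[2]*f+cx,p[1]/p[2]*f+cy
E
python3 - <<'E'
from h import *
print(read_state()); print(grasp_offset)
for n in("scene","top","wrist"):
    cv2.imwrite(f"pics/{n}0.png",snapshot(n)); print(n,camera_model(n))
E
```

```text
pics
{'time': 0.0, 'joint_positions': array([ 1.19979619,  0.33394062,  0.0398669 ,  1.46627162, -0.01342329,
        1.34328275, -0.05847704]), 'dq': array([ 0.00280057, -0.002038  , -0.00123986, -0.00012944,  0.00100308,
       -0.00022697,  0.00042379]), 'joint_torque': array([ 2.60093599e-03, -6.58561420e+01,  1.36655387e+00, -4.05555582e+01,
        1.67202170e-02,  1.27654447e-02, -3.21777770e-05]), 'eef_pos': array([ 0.17436621, -0.62570723,  0.23040177]), 'tool_rot': array([-3.11103265e+00, -4.25422791e-01,  4.83363506e-04]), 'contact_force': array([ 0.39939492, -0.34776923,  0.07091242]), 'wrist_torque': array([ 0.01753105, -0.00539739, -0.00671952]), 'grasp_force': 0.0, 'opening': 1.0010949622574028}
0.0187
scene {'fovy': 50.61433590669081, 'cx': 318.7760064671268, 'cy': 239.0692694755598, 'R': array([[-0.00982937,  0.99988291,  0.01172776],
       [ 0.72117235,  0.01521297, -0.69258862],
       [-0.69268595,  0.00165003, -0.72123745]]), 't': array([-0.01114595, -0.3343292 ,  1.51447954])}
top {'fovy': 43.52817447295373, 'cx': 319.0062980246943, 'cy': 238.7402382671482, 'R': array([[ 0.02197439, -0.9997448 , -0.00524068],
       [-0.99664139, -0.02149195, -0.07901924],
       [ 0.07888645,  0.00695947, -0.99685932]]), 't': array([0.00667795, 0.48911244, 1.3291384 ])}
wrist {'fovy': 63.79380753596659, 'cx': 318.00425227988666, 'cy': 232.86007031586024, 'hand_eye': array([[-7.81133661e-04, -9.49725417e-01, -3.13083092e-01,
         8.11954610e-02],
       [ 9.99999560e-01, -5.79405060e-04, -7.37368483e-04,
        -3.37674429e-04],
       [ 5.18895662e-04, -3.13083531e-01,  9.49725452e-01,
        -1.42290489e-01],
       [ 0.00000000e+00,  0.00000000e+00,  0.00000000e+00,
         1.00000000e+00]])}
```

View pics/top0.png

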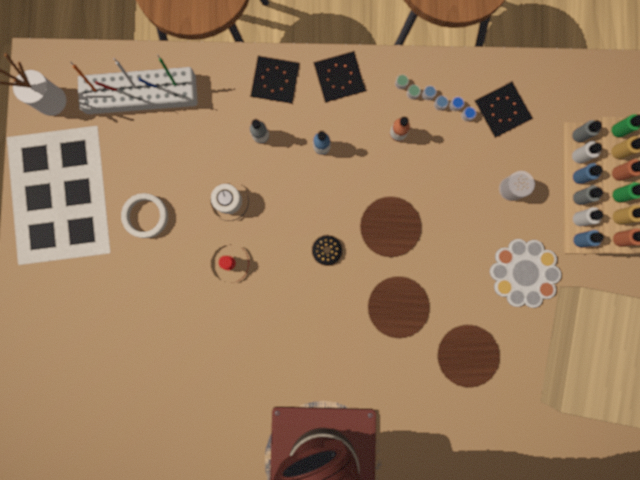

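View pics/scene0.png

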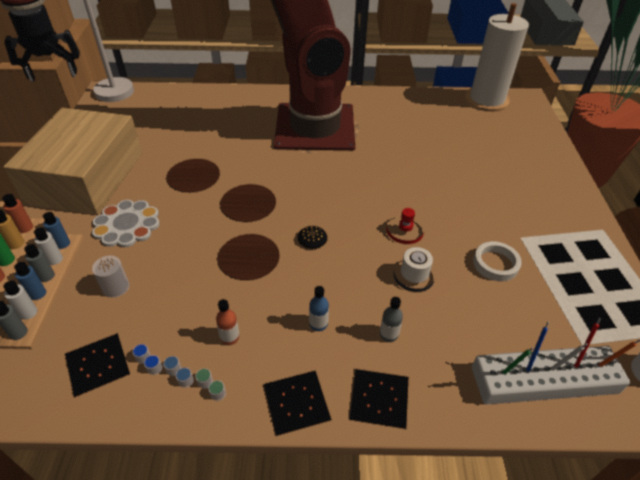

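Stand candidates in the top view: the tape-bearing stand at (226,198), and a red look-alike at (227,263), which is rejected. The big roll at (145,215) is a bystander. Boards are at (391,226), (399,307) and (469,356). The first looks farthest from the base, and I'll check that with distances.

Run:
```python
from h import *
T=cv2.imread('pics/top0.png');S=cv2.imread('pics/scene0.png')
ct,cs=cam('top'),cam('scene')
def blobs(I,lo,hi,amin,box):
    m=cv2.inRange(cv2.cvtColor(I,cv2.COLOR_BGR2HSV),lo,hi)
    n=np.zeros_like(m);x0,y0,x1,y1=box;n[y0:y1,x0:x1]=m[y0:y1,x0:x1]
    cs_,_=cv2.findContours(n,cv2.RETR_EXTERNAL,cv2.CHAIN_APPROX_NONE)
    return [c for c in cs_ if cv2.contourArea(c)>amin]
for nm,I,c,box in(('top',T,ct,(330,180,520,400)),('scene',S,cs,(150,150,290,290))):
    for b in blobs(I,(0,60,20),(25,255,105),600,box):
        e=cv2.fitEllipse(b); P=onz(c,*e[0],0.004); print(nm,'board',np.round(e[0],1),np.round(e[1],1),P.round(4),np.hypot(*P[:2]).round(3))
for nm,I,c,box in(('top',T,ct,(200,175,250,225)),('scene',S,cs,(390,235,445,295))):
    for b in blobs(I,(0,0,110),(179,70,255),60,box):
        e=cv2.fitEllipse(b); print(nm,'tape',cv2.boundingRect(b),np.round(e[0],1),np.round(e[1],1),onz(c,*e[0],0.062).round(4))
a=cv2.resize(T[170:290,170:290],None,fx=4,fy=4,interpolation=3);b=cv2.resize(S[190:310,370:450],None,fx=4,fy=4,interpolation=3)
cv2.imwrite('pics/crop1.png',np.hstack([a,b]))
# things around: heights unknown
for n,u,v in(('boxes',575,288),('box',545,405),('red',227,263),('stone',327,250)): print(n,onz(ct,u,v,0.1 if 'box' in n else .04).round(3))
```

```text
top board [468.4 355.8] [59.2 60.5] [ 0.2354 -0.3217  0.004 ] 0.399
top board [398.6 307.1] [58.3 59.7] [ 0.3399 -0.1647  0.004 ] 0.378
top board [390.7 226.7] [57.4 59. ] [ 0.521  -0.1448  0.004 ] 0.541
scene board [247.7 256.9] [45.6 62.4] [ 0.5263 -0.1443  0.004 ] 0.546
scene board [247.4 202.8] [37.2 55.9] [ 0.3448 -0.1646  0.004 ] 0.382
scene board [192.5 175.3] [32.8 53.7] [ 0.24   -0.3213  0.004 ] 0.401
top tape (211, 183, 30, 31) [224.9 197.9] [28.8 28.9] [0.5706 0.2246 0.062 ]
scene tape (404, 248, 28, 34) [418.5 261.4] [24.8 33.2] [0.5835 0.2256 0.062 ]
boxes [ 0.391 -0.521  0.1  ]
box [ 0.149 -0.456  0.1  ]
red [0.429 0.219 0.04 ]
stone [ 0.463 -0.001  0.04 ]
```

View pics/crop1.png

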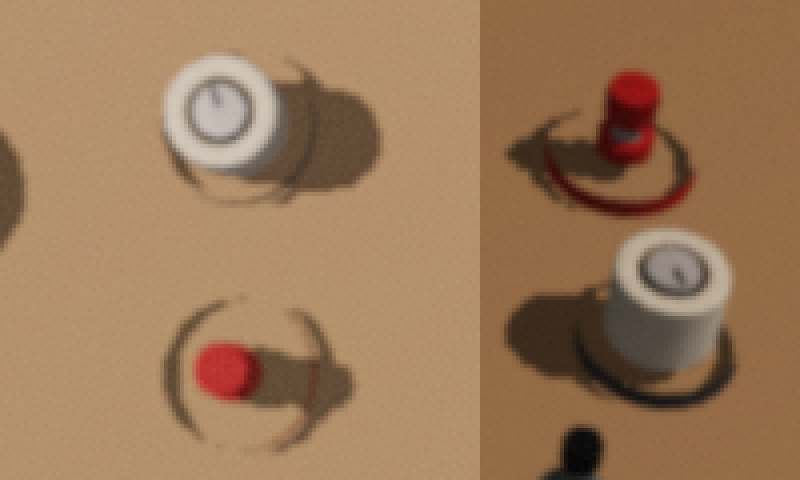

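The crop confirms it: the white ring with the aluminium cap is on the dark stand, at crop (221,112), and the red stand beside it is the decoy. The target board is at about (0.523,-0.145), 0.54 m out and the farthest of the three. The tape is at about (0.575,0.225). Next step is a bowed path towards the stand.

```bash
cat >> h.py <<'E'
def plan(*pts):
    st=read_state(); p=np.array(st['eef_pos']); Rt=Ro.from_rotvec(st['tool_rot']).as_matrix()
    print('t',round(st['time'],2),'p',p.round(4),'zdir',Rt[:,2].round(3),'xdir',Rt[:,0].round(3),'q',np.round(st['joint_positions'],2),'open',round(st['opening'],3),'F',np.round(st['contact_force'],1),'g',round(st['grasp_force'],1))
    for q in pts:
        d=Rt.T@(np.array(q)-p)*1000; print(q,'tool mm',d.round(1),'rows',np.ceil(np.linalg.norm(d)/38)); p=np.array(q)
E
python3 -c "
from h import *
plan((.42,-.4,.26),(.53,-.1,.26),(.56,.19,.26))"
```

```text
t 0.15 p [ 0.1744 -0.6258  0.2306] zdir [-0.     0.001 -1.   ] xdir [ 0.963  0.268 -0.   ] q [ 1.2   0.33  0.04  1.47 -0.01  1.34 -0.06] open 0.999 F [0.  0.7 0.8] g 0.0
(0.42, -0.4, 0.26) tool mm [ 297.2 -151.6  -29.2] rows 9.0
(0.53, -0.1, 0.26) tool mm [ 186.5 -259.5    0.3] rows 9.0
(0.56, 0.19, 0.26) tool mm [ 106.8 -271.3    0.3] rows 8.0
```

Request:
send_rows:
  targets:
    - [[-1, 25, -12.5, -2.5, 0, 0, 0], [-1, 25, -12.5, -2.5, 0, 0, 0], [-1, 25, -12.5, -2.5, 0, 0, 0], [-1, 25, -12.5, -2.5, 0, 0, 0], [-1, 25, -12.5, -2.5, 0, 0, 0], [-1, 25, -12.5, -2.5, 0, 0, 0], [-1, 25, -12.5, -2.5, 0, 0, 0], [-1, 25, -12.5, -2.5, 0, 0, 0], [-1, 25, -12.5, -2.5, 0, 0, 0], [-1, 25, -12.5, -2.5, 0, 0, 0], [-1, 25, -12.5, -2.5, 0, 0, 0], [-1, 25, -12.5, -2.5, 0, 0, 0]]

```text
time: 1.15
eef_pos: [0.4239, -0.4, 0.2613]
tool_rot: [-3.112, -0.425, 0.0]
contact_force: [1.0, 0.4, 0.6]
opening: 0.998
grasp_force: 0.0
```

Request:
send_rows:
  targets:
    - [[-1, 15.5, -21.5, 0, 0, 0, 0], [-1, 15.5, -21.5, 0, 0, 0, 0], [-1, 15.5, -21.5, 0, 0, 0, 0], [-1, 15.5, -21.5, 0, 0, 0, 0], [-1, 15.5, -21.5, 0, 0, 0, 0], [-1, 15.5, -21.5, 0, 0, 0, 0], [-1, 15.5, -21.5, 0, 0, 0, 0], [-1, 15.5, -21.5, 0, 0, 0, 0], [-1, 15.5, -21.5, 0, 0, 0, 0], [-1, 15.5, -21.5, 0, 0, 0, 0], [-1, 15.5, -21.5, 0, 0, 0, 0], [-1, 15.5, -21.5, 0, 0, 0, 0]]

```text
time: 2.15
eef_pos: [0.5332, -0.1014, 0.2612]
tool_rot: [-3.113, -0.425, 0.0]
contact_force: [0.8, -0.8, 0.5]
opening: 0.998
grasp_force: 0.0
```

Request:
send_rows:
  targets:
    - [[-1, 9, -22.5, 0, 0, 0, 0], [-1, 9, -22.5, 0, 0, 0, 0], [-1, 9, -22.5, 0, 0, 0, 0], [-1, 9, -22.5, 0, 0, 0, 0], [-1, 9, -22.5, 0, 0, 0, 0], [-1, 9, -22.5, 0, 0, 0, 0], [-1, 9, -22.5, 0, 0, 0, 0], [-1, 9, -22.5, 0, 0, 0, 0], [-1, 9, -22.5, 0, 0, 0, 0], [-1, 9, -22.5, 0, 0, 0, 0], [-1, 9, -22.5, 0, 0, 0, 0], [-1, 9, -22.5, 0, 0, 0, 0], [-1, 0, 0, 0, 0, 0, 0], [-1, 0, 0, 0, 0, 0, 0]]

```text
time: 3.32
eef_pos: [0.5642, 0.188, 0.261]
tool_rot: [-3.111, -0.43, 0.001]
contact_force: [0.4, -0.5, 0.3]
opening: 0.996
grasp_force: 0.0
```

Run:
```python
from h import *
plan((.575,.225,.26))
st=read_state();c=cam('wrist',st);I=snapshot('wrist');cv2.imwrite('pics/w1.png',I)
print('expect tape',proj(c,(.575,.225,.062)))
```

```text
t 3.32 p [0.5642 0.188  0.261 ] zdir [-0.001  0.    -1.   ] xdir [ 0.963  0.271 -0.001] q [ 0.1   0.26 -0.6   1.54  0.15  1.39 -1.81] open 0.996 F [ 0.4 -0.5  0.3] g 0.0
(0.575, 0.225, 0.26) tool mm [ 20.4 -32.7   1. ] rows 2.0
expect tape (np.float64(282.08852908799236), np.float64(177.49755649126044))
```

View pics/w1.png

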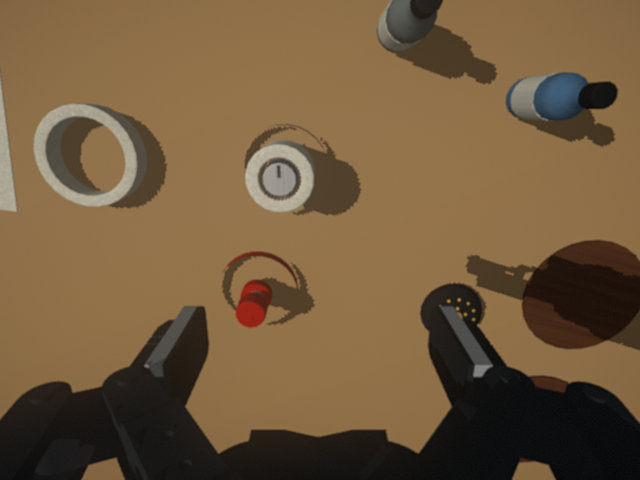

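The wrist view shows the taped stand at (279,177), with the cap disc and its rib inside the ring. The red decoy is at (253,300). I'll move over the stand and take a second view.

Request:
send_rows:
  targets:
    - [[-1, 7, -11, 20, 0, 0, 0], [-1, 7, -11, 20, 0, 0, 0], [-1, 6, -11, 20, 0, 0, 0], [-1, 0, 0, 20, 0, 0, 0], [-1, 0, 0, 0, 0, 0, 0], [-1, 0, 0, 0, 0, 0, 0], [-1, 0, 0, 0, 0, 0, 0]]

```text
time: 3.95
eef_pos: [0.5759, 0.2225, 0.1826]
tool_rot: [3.113, 0.423, 0.002]
contact_force: [0.6, -0.9, 0.5]
opening: 1.002
grasp_force: 0.0
```

```bash
cat >> h.py <<'E'
def capdisc(I,p0,rad):
    "cap-top disc inside the dark gap: grey pixels around p0, holes filled"
    g=cv2.cvtColor(I,cv2.COLOR_BGR2HSV); m=cv2.inRange(g,(0,0,100),(179,75,255))
    k=np.zeros_like(m);cv2.circle(k,(int(p0[0]),int(p0[1])),rad,255,-1);m&=k
    cs_,_=cv2.findContours(m,cv2.RETR_LIST,cv2.CHAIN_APPROX_NONE)
    return [(cv2.fitEllipse(c),cv2.contourArea(c)) for c in cs_ if cv2.contourArea(c)>150]
def tri(rs):
    A=np.zeros((3,3));b=np.zeros(3)
    for o,d in rs:
        d=d/np.linalg.norm(d);M=np.eye(3)-np.outer(d,d);A+=M;b+=M@o
    return np.linalg.solve(A,b)
E
python3 - <<'E'
from h import *
plan()
st=read_state();c=cam('wrist',st);I=snapshot('wrist');cv2.imwrite('pics/w2.png',I)
p=proj(c,(.575,.225,.062));print('expect tape',p)
for e,a in capdisc(I,p,70): print(np.round(e[0],1),np.round(e[1],1),a)
I1=cv2.imread('pics/w1.png')
for e,a in capdisc(I1,(279,177),45): print('w1',np.round(e[0],1),np.round(e[1],1),a)
E
```

```text
t 3.95 p [0.5759 0.2225 0.1826] zdir [ 0.001 -0.    -1.   ] xdir [0.964 0.267 0.001] q [ 0.04  0.36 -0.6   1.59  0.21  1.26 -1.9 ] open 1.002 F [ 0.6 -0.9  0.5] g 0.0
expect tape (np.float64(314.960018136355), np.float64(225.96065525396418))
[311.  227.2] [47.9 50.7] 790.0
[310.4 222.5] [83.2 90.7] 5849.5
w1 [278.8 178.7] [38.4 40.6] 511.5
w1 [279.2 176.5] [67.6 70.8] 3705.0
```

View pics/w2.png

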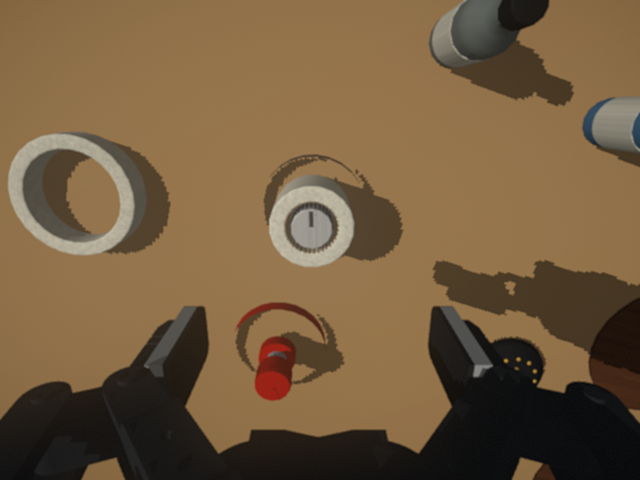

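The ring is at (312,227) and the cap disc inside it has its centre at (311,227). I'll triangulate the cap top from both wrist views plus the fixed cameras.

Run:
```python
from h import *
st=read_state()
s1=dict(eef_pos=np.array([.5642,.188,.261]),tool_rot=np.array([-3.111,-.43,.001]))
s2=st
c1,c2=cam('wrist',s1),cam('wrist',s2);ct,cs=cam('top'),cam('scene')
r=[ray(c1,278.8,178.7),ray(c2,311,227.2),ray(ct,225,198),ray(cs,418.6,257.5)]
print('wrist pair',tri(r[:2]).round(4),'top+scene',tri(r[2:]).round(4),'all',tri(r).round(4))
for z in(.062,.065): print(z,[onz(c,u,v,z).round(4) for c,u,v in((c1,278.8,178.7),(c2,311,227.2),(ct,225,198),(cs,418.6,257.5))])
P=tri(r); P[2]=.028
plan((P[0],P[1],.1826),P)
```

```text
wrist pair [0.5728 0.2277 0.0597] top+scene [0.5708 0.2262 0.0601] all [0.5717 0.227  0.0594]
0.062 [array([0.5732, 0.2276, 0.062 ]), array([0.5735, 0.2278, 0.062 ]), array([0.5704, 0.2244, 0.062 ]), array([0.5724, 0.2272, 0.062 ])]
0.065 [array([0.5738, 0.2275, 0.065 ]), array([0.5744, 0.228 , 0.065 ]), array([0.5699, 0.2239, 0.065 ]), array([0.5751, 0.2264, 0.065 ])]
t 4.0 p [0.576  0.2228 0.183 ] zdir [ 0.002  0.    -1.   ] xdir [0.964 0.267 0.002] q [ 0.04  0.36 -0.6   1.59  0.21  1.26 -1.9 ] open 1.002 F [ 1.  -0.7  0.5] g 0.0
(np.float64(0.5717346162281834), np.float64(0.22700078312945365), 0.1826) tool mm [-3.  -5.2  0.4] rows 1.0
[0.57173462 0.22700078 0.028     ] tool mm [ -0.3  -0.  154.6] rows 5.0
```

Request:
send_rows:
  targets:
    - [[-1, -1.4, -5.3, 15, 0, 0, 0], [-1, 0, 0, 20, 0, 0, 0], [-1, 0, 0, 20, 0, 0, 0], [-1, 0, 0, 20, 0, 0, 0], [-1, 0, 0, 20, 0, 0, 0], [-1, 0, 0, 15, 0, 0, 0], [-1, 0, 0, 15, 0, 0, 0], [-1, 0, 0, 10, 0, 0, 0], [-1, 0, 0, 10, 0, 0, 0], [-1, 0, 0, 8, 0, 0, 0], [-1, 0, 0, 0, 0, 0, 0], [-1, 0, 0, 0, 0, 0, 0], [-1, 0, 0, 0, 0, 0, 0]]

```text
time: 5.08
eef_pos: [0.5728, 0.2286, 0.0292]
tool_rot: [-3.112, -0.426, -0.002]
contact_force: [0.1, 0.4, -0.0]
opening: 0.999
grasp_force: 0.0
```

Run:
```python
from h import *
plan((.5733,.2275,.03))
I=snapshot('wrist');cv2.imwrite('pics/w3.png',I)
```

```text
t 5.08 p [0.5728 0.2286 0.0292] zdir [ 0.001  0.    -1.   ] xdir [0.963 0.268 0.001] q [-0.01  0.51 -0.56  1.73  0.31  0.99 -1.99] open 0.999 F [ 0.1  0.4 -0. ] g 0.0
(0.5733, 0.2275, 0.03) tool mm [ 0.2  1.2 -0.8] rows 1.0
```

View pics/w3.png

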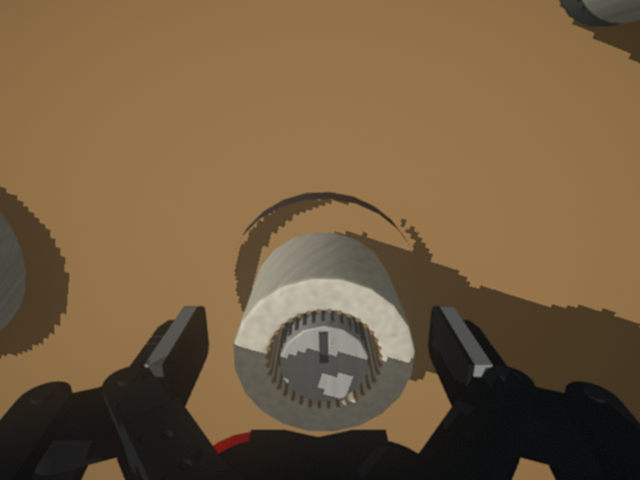

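The ring sits midway between the pads, centred at about column 323 against 319. Closing now.

Request:
send_rows:
  targets:
    - [[-1, 0, 1, 0, 0, 0, 0], [0, 0, 0, 0, 0, 0, 0], [1, 0, 0, 0, 0, 0, 0], [1, 0, 0, 0, 0, 0, 0], [1, 0, 0, 0, 0, 0, 0], [1, 0, 0, 0, 0, 0, 0], [1, 0, 0, 0, 0, 0, 0], [1, 0, 0, 0, 0, 0, 0], [1, 0, 0, 0, 0, 0, 0], [1, 0, 0, 0, 0, 0, 0]]

```text
time: 5.97
eef_pos: [0.573, 0.2274, 0.0293]
tool_rot: [3.113, 0.425, 0.002]
contact_force: [-1.2, -2.3, 7.6]
opening: 0.714
grasp_force: 64.8
```

Request:
send_rows:
  targets:
    - [[1, 0, 0, -4, 0, 0, 0], [1, 0, 0, -8, 0, 0, 0], [1, 0, 0, -10, 0, 0, 0], [1, 0, 0, -10, 0, 0, 0], [1, 0, 0, -10, 0, 0, 0], [1, 0, 0, -10, 0, 0, 0], [1, 0, 0, -10, 0, 0, 0], [1, 0, 0, -15, 0, 0, 0], [1, 0, 0, -15, 0, 0, 0], [1, 0, 0, -8, 0, 0, 0], [1, 0, 0, 0, 0, 0, 0], [1, 0, 0, 0, 0, 0, 0]]

```text
time: 6.97
eef_pos: [0.5728, 0.2274, 0.1286]
tool_rot: [3.113, 0.425, 0.001]
contact_force: [-0.4, -0.5, -1.4]
opening: 0.716
grasp_force: 65.0
```

Run:
```python
from h import *
plan((.523,-.1445,.13),(.523,-.1445,.0195))
I=snapshot('wrist');cv2.imwrite('pics/w4.png',I)
S=snapshot('scene')
cv2.imwrite('pics/lift.png',np.hstack([cv2.resize(I,(400,300)),cv2.resize(S[150:300,350:550],(400,300))]))
```

```text
t 6.97 p [0.5728 0.2274 0.1286] zdir [ 0.001  0.    -1.   ] xdir [0.963 0.268 0.001] q [ 0.02  0.4  -0.59  1.65  0.24  1.16 -1.93] open 0.716 F [-0.4 -0.5 -1.4] g 65.0
(0.523, -0.1445, 0.13) tool mm [-147.7  344.9   -1.4] rows 10.0
(0.523, -0.1445, 0.0195) tool mm [-1.000e-01 -0.000e+00  1.105e+02] rows 3.0
```

View pics/lift.png

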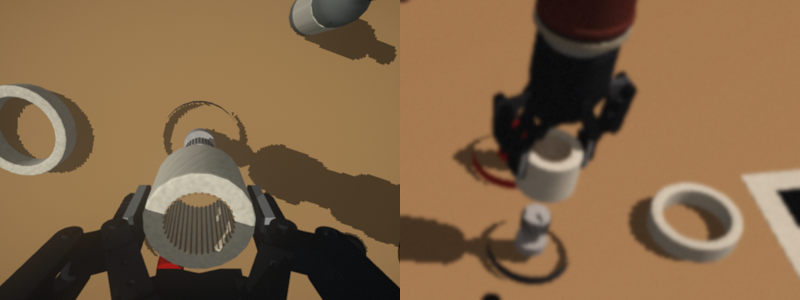

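The roll is held upright, clear of the cap. Carrying it to the board.

Request:
send_rows:
  targets:
    - [[1, -4, 9, 0, 0, 0, 0], [1, -8, 18, 0, 0, 0, 0], [1, -10, 24, 0, 0, 0, 0], [1, -11, 26, 0, 0, 0, 0], [1, -11, 26, 0, 0, 0, 0], [1, -11, 26, 0, 0, 0, 0], [1, -11, 26, 0, 0, 0, 0], [1, -11, 26, 0, 0, 0, 0], [1, -11, 26, 0, 0, 0, 0], [1, -11, 26, 0, 0, 0, 0], [1, -11, 26, 0, 0, 0, 0], [1, -11, 26, 0, 0, 0, 0], [1, -11, 26, 0, 0, 0, 0], [1, -9, 18, 0, 0, 0, 0], [1, -6, 11, 0, 0, 0, 0], [1, -3, 5, 0, 0, 0, 0], [1, 0, 0, 0, 0, 0, 0], [1, 0, 0, 0, 0, 0, 0]]

```text
time: 8.57
eef_pos: [0.5207, -0.1441, 0.1282]
tool_rot: [-3.112, -0.427, 0.0]
contact_force: [-0.5, 0.5, 0.6]
opening: 0.714
grasp_force: 65.0
```

Run:
```python
from h import *
plan((.523,-.1445,.0195))
```

```text
t 8.57 p [ 0.5207 -0.1441  0.1282] zdir [-0.     0.001 -1.   ] xdir [0.963 0.269 0.   ] q [ 0.57  0.22 -0.43  1.84  0.1   1.1  -1.2 ] open 0.714 F [-0.5  0.5  0.6] g 65.0
(0.523, -0.1445, 0.0195) tool mm [  2.1   1.1 108.6] rows 3.0
```

Request:
send_rows:
  targets:
    - [[1, 2, 1, 8, 0, 0, 0], [1, 0, 0, 15, 0, 0, 0], [1, 0, 0, 20, 0, 0, 0], [1, 0, 0, 20, 0, 0, 0], [1, 0, 0, 20, 0, 0, 0], [1, 0, 0, 10, 0, 0, 0], [1, 0, 0, 7, 0, 0, 0], [1, 0, 0, 2, 0, 0, 0], [1, 0, 0, 2, 0, 0, 0], [1, 0, 0, 2, 0, 0, 0], [1, 0, 0, 0, 0, 0, 0], [1, 0, 0, 0, 0, 0, 0]]

```text
time: 9.57
eef_pos: [0.5234, -0.1458, 0.023]
tool_rot: [3.112, 0.425, 0.002]
contact_force: [0.3, -0.8, -0.8]
opening: 0.71
grasp_force: 65.1
```

Request:
send_rows:
  targets:
    - [[1, 0, 0, 1, 0, 0, 0], [1, 0, 0, 1, 0, 0, 0], [1, 0, 0, 1, 0, 0, 0], [1, 0, 0, 0.5, 0, 0, 0], [1, 0, 0, 0, 0, 0, 0], [1, 0, 0, 0, 0, 0, 0]]

```text
time: 10.07
eef_pos: [0.523, -0.1457, 0.0193]
tool_rot: [3.112, 0.425, 0.0]
contact_force: [-2.2, -0.2, 5.7]
opening: 0.713
grasp_force: 65.7
```

It touches down at 5.7 N, so I'll release and rise.

Request:
send_rows:
  targets:
    - [[0.2, 0, 0, 0, 0, 0, 0], [-0.3, 0, 0, 0, 0, 0, 0], [-1, 0, 0, 0, 0, 0, 0], [-1, 0, 0, 0, 0, 0, 0], [-1, 0, 0, 0, 0, 0, 0], [-1, 0, 0, 0, 0, 0, 0], [-1, 0, 0, 0, 0, 0, 0], [-1, 0, 0, -8, 0, 0, 0], [-1, 0, 0, -15, 0, 0, 0], [-1, 0, 0, -20, 0, 0, 0], [-1, 0, 0, -20, 0, 0, 0], [-1, 0, 0, -20, 0, 0, 0], [-1, 0, 0, -20, 0, 0, 0], [-1, 0, 0, -7, 0, 0, 0], [-1, 0, 0, 0, 0, 0, 0], [-1, 0, 0, 0, 0, 0, 0]]

```text
time: 11.4
eef_pos: [0.5228, -0.1457, 0.1287]
tool_rot: [3.112, 0.425, 0.0]
contact_force: [0.7, 0.2, 0.7]
opening: 0.997
grasp_force: 0.0
```

Run:
```python
from h import *
plan((.573,.2275,.13))
S=snapshot('scene');I=snapshot('wrist')
cv2.imwrite('pics/placed.png',np.hstack([cv2.resize(I,(400,300)),cv2.resize(S[180:330,180:380],(400,300))]))
cv2.imwrite('pics/s5.png',S);cv2.imwrite('pics/w5.png',I)
```

```text
t 11.4 p [ 0.5228 -0.1457  0.1287] zdir [ 0. -0. -1.] xdir [0.963 0.268 0.   ] q [ 0.57  0.23 -0.43  1.84  0.11  1.1  -1.2 ] open 0.997 F [0.7 0.2 0.7] g 0.0
(0.573, 0.2275, 0.13) tool mm [ 148.5 -346.1   -1.4] rows 10.0
```

View pics/placed.png

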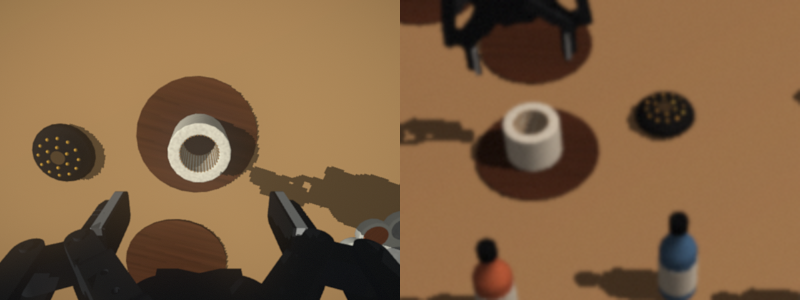

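The roll stands flat near the middle of the right board, wholly on it, and the fingers are clear. Next I'll wind the wrist back so that the whole tightening stroke fits in one grip.

Request:
send_rows:
  targets:
    - [[-1, 0, 0, -5, 0, 0, -4], [-1, 0, 0, -5, 0, 0, -7], [-1, 0, 0, -5, 0, 0, -7], [-1, 0, 0, -5, 0, 0, -7], [-1, 0, 0, 0, 0, 0, -7], [-1, 0, 0, 0, 0, 0, -7], [-1, 0, 0, 0, 0, 0, -7], [-1, 0, 0, 0, 0, 0, -7], [-1, 0, 0, 0, 0, 0, -7], [-1, 0, 0, 0, 0, 0, -7], [-1, 0, 0, 0, 0, 0, -7], [-1, 0, 0, 0, 0, 0, -7], [-1, 0, 0, 0, 0, 0, -7], [-1, 0, 0, 0, 0, 0, -7], [-1, 0, 0, 0, 0, 0, -7], [-1, 0, 0, 0, 0, 0, -7], [-1, 0, 0, 0, 0, 0, -7], [-1, 0, 0, 0, 0, 0, -4], [-1, 0, 0, 0, 0, 0, 0], [-1, 0, 0, 0, 0, 0, 0]]

```text
time: 13.17
eef_pos: [0.5224, -0.1456, 0.1478]
tool_rot: [-1.191, -2.905, -0.0]
contact_force: [0.3, -0.1, 0.7]
opening: 0.996
grasp_force: 0.0
```

```bash
python3 -c "
from h import *
plan((.573,.2275,.15))"
```

```text
t 13.17 p [ 0.5224 -0.1456  0.1478] zdir [-0.001  0.001 -1.   ] xdir [-0.712  0.702  0.002] q [ 0.79  0.25 -0.68  1.8   0.17  1.15  0.85] open 0.996 F [ 0.3 -0.1  0.7] g 0.0
(0.573, 0.2275, 0.15) tool mm [225.8 301.3  -1.9] rows 10.0
```

Request:
send_rows:
  targets:
    - [[-1, 7, 9.5, 0, 0, 0, 0], [-1, 14, 19, 0, 0, 0, 0], [-1, 14, 19, 0, 0, 0, 0], [-1, 14, 19, 0, 0, 0, 0], [-1, 14, 19, 0, 0, 0, 0], [-1, 14, 19, 0, 0, 0, 0], [-1, 14, 19, 0, 0, 0, 0], [-1, 14, 19, 0, 0, 0, 0], [-1, 14, 19, 0, 0, 0, 0], [-1, 14, 19, 0, 0, 0, 0], [-1, 14, 19, 0, 0, 0, 0], [-1, 14, 19, 0, 0, 0, 0], [-1, 14, 18, 0, 0, 0, 0], [-1, 14, 18, 0, 0, 0, 0], [-1, 14, 18, 0, 0, 0, 0], [-1, 14, 18, 0, 0, 0, 0], [-1, 8, 10, 0, 0, 0, 0], [-1, 0, 0, 0, 0, 0, 0], [-1, 0, 0, 0, 0, 0, 0]]

```text
time: 14.75
eef_pos: [0.572, 0.2272, 0.1486]
tool_rot: [-1.186, -2.908, 0.0]
contact_force: [-0.3, -0.6, 0.1]
opening: 1.001
grasp_force: 0.0
```

Request:
send_rows:
  targets:
    - [[-1, 0, 0, 0, 0, 0, -4], [-1, 0, 0, 0, 0, 0, -7], [-1, 0, 0, 0, 0, 0, -7], [-1, 0, 0, 0, 0, 0, -7], [-1, 0, 0, 0, 0, 0, -7], [-1, 0, 0, 0, 0, 0, -7], [-1, 0, 0, 0, 0, 0, -7], [-1, 0, 0, 0, 0, 0, -7], [-1, 0, 0, 0, 0, 0, -7], [-1, 0, 0, 0, 0, 0, -7], [-1, 0, 0, 0, 0, 0, -7], [-1, 0, 0, 0, 0, 0, -7], [-1, 0, 0, 0, 0, 0, -7], [-1, 0, 0, 0, 0, 0, -7], [-1, 0, 0, 0, 0, 0, -7], [-1, 0, 0, 0, 0, 0, -4], [-1, 0, 0, 0, 0, 0, 0], [-1, 0, 0, 0, 0, 0, 0]]

```text
time: 16.25
eef_pos: [0.5728, 0.2249, 0.1485]
tool_rot: [1.601, -2.702, 0.001]
contact_force: [1.2, 0.5, 0.5]
opening: 1.004
grasp_force: 0.0
```

Run:
```python
from h import *
plan((.573,.2275,.033))
st=read_state();I=snapshot('wrist');cv2.imwrite('pics/w6.png',I);c=cam('wrist',st)
p=proj(c,(.573,.2275,.063));print('expect',p)
for e,a in capdisc(I,p,60): print(np.round(e[0],1),np.round(e[1],1),a,onz(c,*e[0],.063).round(4))
```

```text
t 16.25 p [0.5728 0.2249 0.1485] zdir [-0.    -0.001 -1.   ] xdir [-0.48  -0.877  0.001] q [ 0.4   0.6  -1.17  1.61  0.56  1.31  1.79] open 1.004 F [1.2 0.5 0.5] g 0.0
(0.573, 0.2275, 0.033) tool mm [ -2.4   1.1 115.5] rows 4.0
expect (np.float64(320.17281926175343), np.float64(243.2166851937207))
[320.3 242.7] [43.9 46.8] 1614.5 [0.5728 0.2272 0.063 ]
```

The cap centre measures (0.5728,0.2272), agreeing with the earlier estimate. I'll descend and grip it.

Request:
send_rows:
  targets:
    - [[-1, -2.2, 1, 10, 0, 0, 0], [-1, 0, 0, 20, 0, 0, 0], [-1, 0, 0, 20, 0, 0, 0], [-1, 0, 0, 20, 0, 0, 0], [-1, 0, 0, 20, 0, 0, 0], [-1, 0, 0, 15, 0, 0, 0], [-1, 0, 0, 9, 0, 0, 0], [-1, 0, 0, 0, 0, 0, 0], [-1, 0, 0, 0, 0, 0, 0]]

```text
time: 17.05
eef_pos: [0.5727, 0.2291, 0.0349]
tool_rot: [1.608, -2.699, -0.0]
contact_force: [-0.2, 0.6, 0.1]
opening: 1.0
grasp_force: 0.0
```

Request:
send_rows:
  targets:
    - [[-0.5, 0, 0, 0, 0, 0, 0], [0, 0, 0, 0, 0, 0, 0], [0.1, 0, 0, 0, 0, 0, 0], [1, 0, 0, 0, 0, 0, 0], [1, 0, 0, 0, 0, 0, 0], [1, 0, 0, 0, 0, 0, 0], [1, 0, 0, 0, 0, 0, 0], [1, 0, 0, 0, 0, 0, 0], [1, 0, 0, 0, 0, 0, 0], [1, 0, 0, 0, 0, 0, 0]]

```text
time: 17.88
eef_pos: [0.5734, 0.2287, 0.0356]
tool_rot: [-1.607, 2.698, -0.001]
contact_force: [0.9, -1.7, 6.2]
opening: 0.332
grasp_force: 58.8
```

Run:
```python
from h import *
plan()
st=read_state();print(np.round(st['wrist_torque'],3))
I=snapshot('wrist');cv2.imwrite('pics/w7.png',I[200:,100:540])
```

```text
t 17.88 p [0.5734 0.2287 0.0356] zdir [ 0.001 -0.    -1.   ] xdir [-0.476 -0.879 -0.001] q [ 0.34  0.71 -1.07  1.71  0.68  1.15  1.71] open 0.332 F [ 0.9 -1.7  6.2] g 58.8
[-0.354 -0.025  0.003]
```

View pics/w7.png

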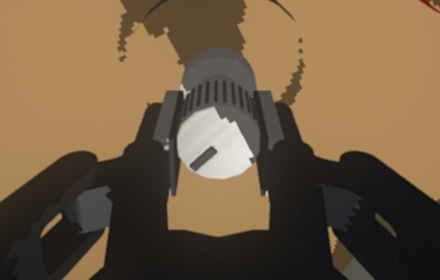

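The cap is gripped centrally, with the rib visible at crop (203,158) for checking slip. Tightening by about 120°, following the thread down.

Request:
send_rows:
  targets:
    - [[1, 0, 0, 0.1, 0, 0, 4], [1, 0, 0, 0.1, 0, 0, 6], [1, 0, 0, 0.1, 0, 0, 6], [1, 0, 0, 0.1, 0, 0, 6], [1, 0, 0, 0.1, 0, 0, 6], [1, 0, 0, 0.1, 0, 0, 6], [1, 0, 0, 0.1, 0, 0, 6], [1, 0, 0, 0.1, 0, 0, 6], [1, 0, 0, 0.1, 0, 0, 6], [1, 0, 0, 0.1, 0, 0, 6], [1, 0, 0, 0.1, 0, 0, 6], [1, 0, 0, 0.1, 0, 0, 6], [1, 0, 0, 0.1, 0, 0, 6], [1, 0, 0, 0.1, 0, 0, 6], [1, 0, 0, 0.1, 0, 0, 6], [1, 0, 0, 0.1, 0, 0, 6], [1, 0, 0, 0.1, 0, 0, 6], [1, 0, 0, 0.1, 0, 0, 6], [1, 0, 0, 0.1, 0, 0, 6], [1, 0, 0, 0.1, 0, 0, 6]]

```text
time: 19.6
eef_pos: [0.5737, 0.2247, 0.0336]
tool_rot: [1.495, 2.76, -0.007]
contact_force: [-4.1, -15.4, 15.6]
opening: 0.332
grasp_force: 59.6
```

```bash
cat >> h.py <<'E'
def stat(name):
    st=read_state();R=Ro.from_rotvec(st['tool_rot']).as_matrix()
    I=snapshot('wrist');cv2.imwrite(f'pics/{name}.png',I)
    # rib: dark elongated blob inside the cap disc (around 318,343 px)
    g=cv2.cvtColor(I,cv2.COLOR_BGR2GRAY);k=np.zeros_like(g);cv2.circle(k,(318,345),30,255,-1)
    v=g[k>0]; m=((g<np.median(v)*0.6)&(k>0)).astype(np.uint8)
    cs_,_=cv2.findContours(m,cv2.RETR_EXTERNAL,cv2.CHAIN_APPROX_NONE)
    for c in cs_:
        if cv2.contourArea(c)>40: print('dark',[np.round(a,1) for a in cv2.minAreaRect(c)])
    print('t',round(st['time'],2),'yaw deg',np.degrees(np.arctan2(R[1,0],R[0,0])).round(1),'p',st['eef_pos'].round(4),'F',st['contact_force'].round(1),'M',st['wrist_torque'].round(3),'g',round(st['grasp_force'],1),'q',st['joint_positions'].round(2))
E
python3 -c "
from h import *
stat('w8')"
```

```text
dark [array([304.3, 357.3]), array([ 8.8, 23. ]), np.float64(48.8)]
dark [array([328.8, 362.3]), array([19. , 54.4]), np.float64(58.5)]
t 19.6 yaw deg 123.1 p [0.5737 0.2247 0.0336] F [ -4.1 -15.4  15.6] M [-3.013  0.894  0.108] g 59.6 q [ 0.07  0.53 -0.66  1.72  0.38  1.02 -0.15]
```

No slip so far: the rib is unchanged in the hand. The pivot sits 2.3 mm off the TCP along tool x, so I'll relieve the side load and turn about the cap axis.

Request:
send_rows:
  targets:
    - [[1, -3.4, -2.2, -0.3, 0, 0, 0], [1, 0, -0.2, 0.08, 0, 0, 5], [1, 0, -0.2, 0.08, 0, 0, 5], [1, 0, -0.2, 0.08, 0, 0, 5], [1, 0, -0.2, 0.08, 0, 0, 5], [1, 0, -0.2, 0.08, 0, 0, 5], [1, 0, 0, 0, 0, 0, 0]]

```text
time: 20.23
eef_pos: [0.5726, 0.2241, 0.0335]
tool_rot: [2.055, 2.374, 0.001]
contact_force: [0.2, -2.5, 5.0]
opening: 0.335
grasp_force: 59.9
```

```bash
python3 -c "
from h import *
stat('w9')"
```

```text
dark [array([304.9, 356.9]), array([ 8.6, 24.5]), np.float64(48.8)]
t 20.23 yaw deg 98.2 p [0.5726 0.2241 0.0335] F [ 0.2 -2.5  5. ] M [-0.524 -0.097 -0.12 ] g 59.9 q [ 0.01  0.5  -0.58  1.73  0.32  1.   -0.54]
```

Request:
send_rows:
  targets:
    - [[1, 0, -0.2, 0.07, 0, 0, 5], [1, 0, -0.2, 0.07, 0, 0, 5], [1, 0, -0.2, 0.07, 0, 0, 5], [1, 0, -0.2, 0.07, 0, 0, 5], [1, 0, -0.2, 0.07, 0, 0, 5], [1, 0, 0, 0, 0, 0, 0]]

```text
time: 20.78
eef_pos: [0.5718, 0.225, 0.0333]
tool_rot: [2.519, 1.876, 0.004]
contact_force: [2.1, 1.1, 5.8]
opening: 0.329
grasp_force: 59.9
```

```bash
python3 -c "
from h import *
stat('w10')"
```

```text
dark [array([308.3, 360.9]), array([ 8.4, 23. ]), np.float64(36.9)]
t 20.78 yaw deg 73.4 p [0.5718 0.225  0.0333] F [2.1 1.1 5.8] M [ 0.045 -0.521 -0.086] g 59.9 q [-0.06  0.48 -0.49  1.74  0.27  0.98 -0.94]
```

The rib has turned about 12° in the hand, so the stop has likely been reached near 155°. Confirming with a little more.

Request:
send_rows:
  targets:
    - [[1, 0, -0.2, 0, 0, 0, 5], [1, 0, -0.2, 0, 0, 0, 5], [1, 0, -0.2, 0, 0, 0, 5]]

```text
time: 21.08
eef_pos: [0.5718, 0.2258, 0.0333]
tool_rot: [-2.74, -1.537, -0.006]
contact_force: [5.0, 3.0, 3.4]
opening: 0.335
grasp_force: 59.8
```

```bash
python3 -c "
from h import *
stat('w11')"
```

```text
dark [array([312.1, 363.5]), array([ 8.2, 21.2]), np.float64(22.6)]
t 21.08 yaw deg 58.6 p [0.5718 0.2258 0.0333] F [5.  3.  3.4] M [ 0.52  -1.06   0.334] g 59.8 q [-0.09  0.47 -0.44  1.74  0.24  0.98 -1.18]
```

The rib turned 14.3° for 14.8° of tool and the torque rose to 0.33 N m, so the cap is at its hard stop. Backing off 90°.

Request:
send_rows:
  targets:
    - [[1, 0, 0.2, -0.07, 0, 0, -5], [1, 0, 0.2, -0.07, 0, 0, -5], [1, 0, 0.2, -0.07, 0, 0, -5], [1, 0, 0.2, -0.07, 0, 0, -5], [1, 0, 0.2, -0.07, 0, 0, -5], [1, 0, 0.2, -0.07, 0, 0, -5], [1, 0, 0.2, -0.07, 0, 0, -5], [1, 0, 0.2, -0.07, 0, 0, -5], [1, 0, 0.2, -0.07, 0, 0, -5], [1, 0, 0.2, -0.07, 0, 0, -5], [1, 0, 0.2, -0.07, 0, 0, -5], [1, 0, 0.2, -0.07, 0, 0, -5], [1, 0, 0.2, -0.07, 0, 0, -5], [1, 0, 0.2, -0.07, 0, 0, -5], [1, 0, 0.2, -0.07, 0, 0, -5], [1, 0, 0.2, -0.07, 0, 0, -5], [1, 0, 0.2, -0.07, 0, 0, -5], [1, 0, 0.2, -0.07, 0, 0, -5], [1, 0, 0, 0, 0, 0, 0], [1, 0, 0, 0, 0, 0, 0]]

```text
time: 22.8
eef_pos: [0.573, 0.2261, 0.0344]
tool_rot: [-0.844, -3.025, -0.001]
contact_force: [-4.1, -0.2, 10.6]
opening: 0.333
grasp_force: 60.5
```

```bash
python3 -c "
from h import *
stat('w12')
a=cv2.imread('pics/w12.png');b=cv2.imread('pics/w11.png')
S=snapshot('scene');cv2.imwrite('pics/fin.png',np.vstack([np.hstack([x[270:420,218:418] for x in (b,a)]),S[170:320,160:560]]))
"
```

```text
dark [array([311.5, 363.5]), array([ 7.4, 20.9]), np.float64(23.6)]
t 22.8 yaw deg 148.8 p [0.573  0.2261 0.0344] F [-4.1 -0.2 10.6] M [-0.055  0.766  0.086] g 60.5 q [ 0.14  0.56 -0.75  1.72  0.43  1.04  0.26]
```

View pics/fin.png

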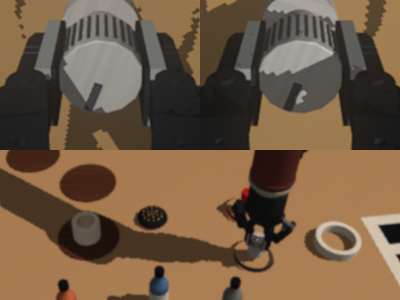

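The rib sits at the same angle in the hand before and after, so the cap came back 90.2° without slipping. The grip reads 60 N, the roll stands on the far board at (85,225), and nothing else has moved. Handing in.

```bash
python3 -c "
from rig import *
print(sign_off())"
```

```text
the job is handed in; nothing more can be done
None
```

The job is handed in at about 23 s: the roll stands flat and released on the farthest board, and the drag cap was run down to its stop, backed off about 90° and is still gripped at about 60 N; no verdict was returned.

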